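# Rack specimen containers in reverse order for examination

### The arm

A 6-joint arm with a two-finger parallel gripper is mounted at the origin on the work surface. World frame = base frame: x ahead of the robot, y to its left, z up, the work surface at z = 0. Lengths are in mm, angles in rad, forces in N, time in s.
With the tool pointing down it reaches from about 325 to 900 mm from the base axis. Payload 3.5 kg.
Tool frame: the origin (TCP) lies on the mounting face of the last link; the fingertips stand 173 mm ahead of it and the grasp point (between the pads) lies 155 mm ahead of it; x points along the fingers, y is the direction in which the jaws open and shut, and the axes are right-handed (so a half turn about x gives the same grasp; the last joint's range is limited). The gripper opens to 85 mm and grips with 20 to 120 N. Pads are 22 mm wide; open, the fingers measure 114 mm over their backs; the gripper's body (76 mm by 85 mm) begins 54 mm behind the grasp point. The pads swing forward as they close: fully open they stand 13 mm farther back than shut.
Start: joints at [1.214, 0.276, -0.026, 1.268, 0, 1.467], TCP at [156.934, 604.975, 404.713] pointing down, gripper open.
Joint ranges: [-3.12, 3.12], [-0.85, 1.88], [-1.08, 1.24], [-1.95, 2.15], [-1.57, 1.53], [-3.14, 3.14]. Speed limits (rad/s): [2.57, 2.57, 3.14, 3.14, 3.14, 3.14].

### API

Orientations are given as a 3x3 rotation matrix whose columns are the frame's x, y, z axes.
In Python, from station import ctrl gives the robot as it stands. The module is installed in compiled form; this text tells all that it offers.
- The arm moves only by the tool jog_arm, never from a script. Its arguments are lists of equal length, an entry for each row: "delta_pos": the shift along the world's x, y, z in cm, a list of three; "turn": the turn, a rotation vector about the world's x, y, z in rad, a list of three. In form: {"delta_pos": [[x, y, z], ...], "turn": [[wx, wy, wz], ...]}. A call has 1 to 5 rows; each row shifts and turns the commanded pose from where the row before left it; what a row does not reach is not made up. A row lasts 1/8 s, in which the tool goes at most 62.5 mm and 10.7 degrees, less where a joint would pass 70% of its speed; a pose out of reach is approached as far as the arm can. A call with a gripper value outside its range is refused whole. "fingers" is the opening, from 0 (shut) to 1 (fully open), set as the call begins (left out, the last holds). The fingers move at their own pace and stop on an object; "newtons" is the grip in N (left out, the last holds). Time passes only in rows, so rows that do not move let the fingers close. It gives the time, the measured TCP pose, the force and the opening at its end, in the units of the state.
- ctrl.sense(): the state, without advancing time (a new reading comes with each control period).
- ctrl.get_image(name): name is "scene" or "top" or "wrist"; returns a dict with "pixels" (400x640x3 uint8, red, green, blue), "fx", "fy", "cx", "cy" (pixels), "distortion" ([k1, k2, p1, p2, k3] as OpenCV has them; the pictures are not rectified), "R" (3x3) and "t" (3): a world point X has camera coordinates R X + t; the wrist camera has in their place "hand_eye" (4x4, takes a point from camera to tool coordinates, whose origin is the TCP and whose axes are the tool frame's). Camera axes: x right, y down, z forward; pixel columns grow to the right and rows downward; lengths in mm; the calibration is good to about 2 mm. A picture is of the moment at which its call begins: read the wrist's pose just before it. There is no depth.
- ctrl.hand_in(): hands the job in, once; it reports no verdict.
Trained networks look in the newest picture that a camera, given by its name, has taken for a name from the list of things; names that differ only in an ending like _2 or _b are one class to them, and where a whole thing is asked for, a point or a joint stands for the part that bears it (a point fixed in the world has none). Each returns a list of dicts, best first, with "p" (0 to 1); they miss things now and then, are a little off and sometimes report something else, mostly with a low value. They report only what shows in the picture. A call takes as long as a camera call.
- ctrl.boxes_of(camera, name): "extent" ([left, top, right, bottom] in pixels, round what is visible of it).
The state is a dict: "clock": time; "qpos": joint angles; "joint_vel": joint speeds; "joint_torque": joint torques, N m; "tcp_pos": TCP position; "tool_rot": TCP orientation; "ft_force": force on the tool from outside, world axes, zero at the start; "wrist_torque": the same for the moment, N m; "opening": opening from 0.0 (shut) to 1.0 (fully open).
Only numpy, scipy, OpenCV 4.12 (cv2) and the standard library are available. Lean on these libraries where they do the work, as an engineer would, in place of code of your own. Each camera call takes 0.05 s, during which the arm holds its last target.

### The job

Move the four specimen containers from the grey rack to the white foam rack in reverse order, so that the last is examined first: the container that stands nearest the black-barred end of the grey rack goes into the well farthest from the black-barred end of the foam rack, the next into the well before it, and so on, until the one farthest from the grey rack's bar is nearest the foam rack's. Stand each one upright in its own well, down on the well's floor, never tipping one over, and leave them all released and at rest.

Things in the scene. Friction and masses are not known exactly. Their poses are not given: they have to be found in the camera images.
- pot_red_mid (a point): the specimen container with the red screw cap: upright white plastic cylinder with a paper label, body 28 mm diameter, cap 31 mm diameter and 20 mm tall, 90 mm tall in all, about 45 g. This point is its centre, half-way up (45 mm above its base); z is its axis, pointing up to the cap.
- pot_blue_mid (a point): the specimen container with the blue screw cap: upright white plastic cylinder with a paper label, body 28 mm diameter, cap 31 mm diameter and 20 mm tall, 90 mm tall in all, about 45 g. This point is its centre, half-way up (45 mm above its base); z is its axis, pointing up to the cap.
- pot_yellow_mid (a point): the specimen container with the yellow screw cap: upright white plastic cylinder with a paper label, body 28 mm diameter, cap 31 mm diameter and 20 mm tall, 90 mm tall in all, about 45 g. This point is its centre, half-way up (45 mm above its base); z is its axis, pointing up to the cap.
- pot_green_mid (a point): the specimen container with the green screw cap: upright white plastic cylinder with a paper label, body 28 mm diameter, cap 31 mm diameter and 20 mm tall, 90 mm tall in all, about 45 g. This point is its centre, half-way up (45 mm above its base); z is its axis, pointing up to the cap.
- sticker_red: red sticker, 34 x 20 mm and 1.5 mm thick, fixed on the rim of the grey rack beside one well: it marks the place where the red-capped container stands at the start, and stays there. Origin at the centre of its underside, on the rack's top face, 44 mm to the side (rack +y) of the well's centre; its axes are parallel to the rack's.
- sticker_blue: blue sticker, 34 x 20 mm and 1.5 mm thick, fixed on the rim of the grey rack beside one well: it marks the place where the blue-capped container stands at the start, and stays there. Origin at the centre of its underside, on the rack's top face, 44 mm to the side (rack +y) of the well's centre; its axes are parallel to the rack's.
- sticker_yellow: yellow sticker, 34 x 20 mm and 1.5 mm thick, fixed on the rim of the grey rack beside one well: it marks the place where the yellow-capped container stands at the start, and stays there. Origin at the centre of its underside, on the rack's top face, 44 mm to the side (rack +y) of the well's centre; its axes are parallel to the rack's.
- sticker_green: green sticker, 34 x 20 mm and 1.5 mm thick, fixed on the rim of the grey rack beside one well: it marks the place where the green-capped container stands at the start, and stays there. Origin at the centre of its underside, on the rack's top face, 44 mm to the side (rack +y) of the well's centre; its axes are parallel to the rack's.
- source_rack: grey plastic rack in which the four containers stand at the start, in a random order: 250 mm long (its x), 112 mm wide (its y), 26 mm high, fixed to the bench. Four square 46 mm wells, each 20 mm deep (well floor 6 mm above the bench), in one row along the rack's x axis at x = -82.5, -27.5, +27.5 and +82.5 mm from its origin, y = 0. A black bar (11 x 100 mm, 2 mm high) across the top at the -x end marks that end. Origin at the centre of its underside, on the bench; z up.
- foam_rack: white foam rack, empty at the start, which receives the containers: 250 mm long (its x), 112 mm wide (its y), 26 mm high, fixed to the bench. Four round 47 mm wells, each 20 mm deep (well floor 6 mm above the bench), in one row along the rack's x axis at x = -82.5, -27.5, +27.5 and +82.5 mm from its origin, y = 0. A black bar (11 x 100 mm, 2 mm high) across the top at the -x end marks that end. Origin at the centre of its underside, on the bench; z up.

How it is judged:
By the outcome, as a careful person would: the job done as asked, in the order asked, and still so for the second after the job is handed in, with the robot touching nothing.
It also fails if it takes over 112 s, if anything falls off the work surface, if the arm or the gripper's body presses on something with over 40 N, if the wrist force passes 120 N, or if a joint passes its speed limit or range.

## Working session

There is one attempt and no reset: what is moved stays moved. The work goes in short steps, Python scripts to look and compute and a tool call to move; the robot and the scene stay as the last step left them, time stands still between calls to the robot, and variables do not carry over. Pictures are saved under pics/ and viewed, and the job is handed in when it is done.

Besides the shell and the picture viewer there is one more tool, called after "Emit:" as name(argument=value, ...), one argument or row to a line, values as JSON. jog_arm: Moves the arm, as the interface text tells. Its arguments: {"type":"object","properties":{"delta_pos":{"type":"array","items":{"type":"array","items":{"type":"number"}}},"turn":{"type":"array","items":{"type":"array","items":{"type":"number"}}},"fingers":{"type":"number"},"newtons":{"type":"number"}},"required":["delta_pos","turn"]}

```bash
mkdir -p pics; python3 - <<'E'
from station import ctrl
import cv2
s=ctrl.sense(); print(s)
for n in ["scene","top"]:
    im=ctrl.get_image(n); cv2.imwrite(f"pics/{n}0.png",im["pixels"][:,:,::-1]); print({k:v for k,v in im.items() if k!="pixels"})
    for o in ["pot_red_mid","pot_blue_mid","pot_yellow_mid","pot_green_mid","sticker_red","source_rack","foam_rack"]:
        print(n,o,[(b["extent"],b["p"]) for b in ctrl.boxes_of(n,o)][:2])
E
```

```text
{'clock': 0.0, 'qpos': array([ 1.21358501e+00,  2.77128720e-01, -2.79132915e-02,  1.26799606e+00,
       -2.77971704e-05,  1.46737879e+00]), 'joint_vel': array([ 0.00110775,  0.00154163,  0.00083424,  0.00075227, -0.00092246,
       -0.0003318 ]), 'joint_torque': array([-9.44687745e-04, -4.45509052e+01,  2.95203817e+01,  1.64582004e-02,
       -7.20764274e-05, -1.50012772e-05]), 'tcp_pos': array([156.80455767, 604.59103871, 403.54665526]), 'tool_rot': array([[-7.57813218e-04,  2.51077129e-01,  9.67966787e-01],
       [-2.10995721e-03,  9.67964509e-01, -2.51078190e-01],
       [-9.99997487e-01, -2.23263888e-03, -2.03774298e-04]]), 'ft_force': array([ 0.266316  , -0.1396809 ,  0.40874859]), 'wrist_torque': array([-0.02682301, -0.05486907, -0.01103053]), 'opening': 1.0001704983479007}
{'fx': 450.91222479684257, 'fy': 450.91222479684257, 'cx': 315.7819123931631, 'cy': 202.7800602758389, 'distortion': array([-0.06872774,  0.        ,  0.        ,  0.        ,  0.        ]), 'R': array([[ 0.22598282,  0.97396389, -0.0180585 ],
       [ 0.71763732, -0.17898763, -0.67302311],
       [-0.6587
[... 731 characters left out ...]
  0.        ,  0.        ]), 'R': array([[-0.00460493, -0.99976434, -0.02121474],
       [-0.98788873,  0.00783857, -0.15496584],
       [ 0.15509561,  0.0202442 , -0.98769202]]), 't': array([  7.87094425, 545.78126463, 700.88034062])}
top pot_red_mid [([408.5, 242.0, 430.1, 259.7], 0.84), ([388.3, 211.9, 402.9, 229.7], 0.57)]
top pot_blue_mid [([416.2, 157.0, 445.4, 185.3], 0.79)]
top pot_yellow_mid [([407.6, 217.7, 436.1, 229.9], 0.83)]
top pot_green_mid [([410.8, 185.3, 439.9, 207.7], 0.72), ([387.8, 239.4, 396.5, 257.7], 0.21)]
top sticker_red [([387.1, 239.3, 396.5, 258.9], 0.48)]
top source_rack [([383.1, 149.2, 454.8, 274.3], 0.87)]
top foam_rack [([174.5, 149.7, 247.0, 270.5], 0.61)]
```

View pics/scene0.png

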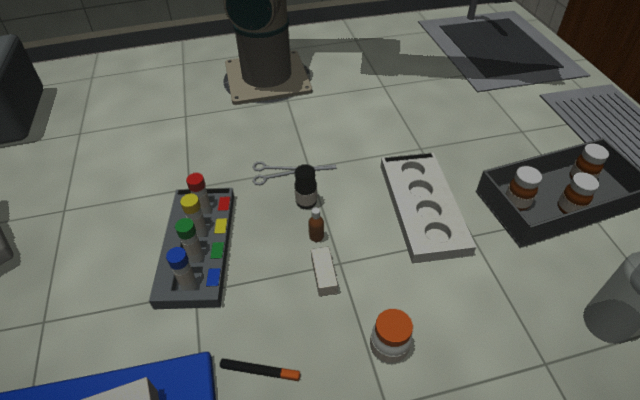

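View pics/top0.png

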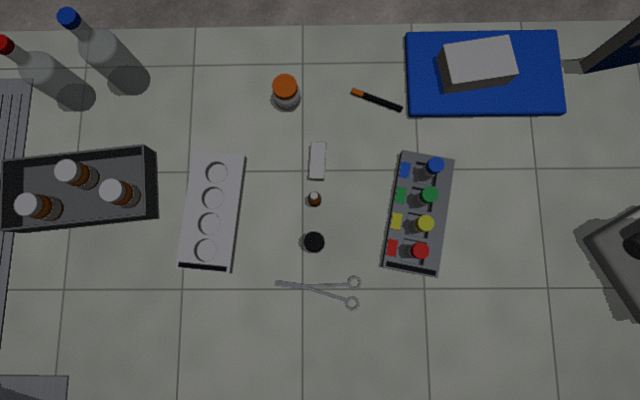

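The scene picture shows the grey rack with red (197,180), yellow, green and blue (177,257), and its bar near red at (205,190). The foam rack's bar is at (408,157), on the robot's side. In the top picture the bars are at (412,268) for grey and (203,267) for foam. I'll zoom in on both racks to measure them.

```bash
python3 - <<'E'
import cv2
im=cv2.imread("pics/top0.png")
a=im[140:285,170:260]; b=im[140:285,375:465]
o=cv2.hconcat([a,b]); o=cv2.convertScaleAbs(o,alpha=1.3)
cv2.imwrite("pics/z0.png",cv2.resize(o,None,fx=4,fy=4,interpolation=cv2.INTER_CUBIC))
E
```

```text
(no output)
```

View pics/z0.png

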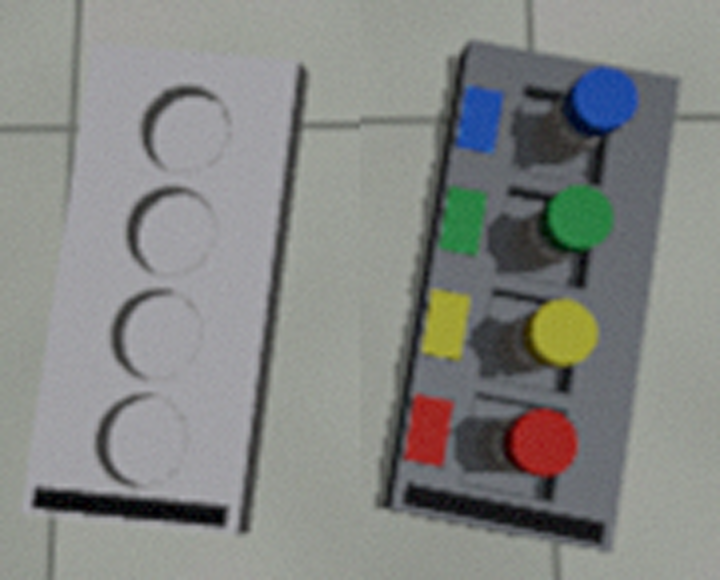

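```bash
cat > h.py <<'E'
import numpy as np, cv2
from station import ctrl
def ray(im,uv,z,R=None,t=None):
    K=np.array([[im["fx"],0,im["cx"]],[0,im["fy"],im["cy"]],[0,0,1]])
    p=cv2.undistortPoints(np.array(uv,float).reshape(-1,1,2),K,im["distortion"]).reshape(-1,2)
    R=im["R"] if R is None else R; t=im["t"] if t is None else t
    c=-R.T@t; d=np.c_[p,np.ones(len(p))]@R
    return c+d*((z-c[2])/d[:,2])[:,None]
E
python3 - <<'E'
from h import *
im=ctrl.get_image("top"); np.set_printoptions(precision=1,suppress=True)
f=np.array([(187,130),(172,232),(157,335),(142,441)])/4+[170,140]-.375
F=ray(im,f,26); print("foam far..near",F)
# foam corners 
s=np.array([(429,431),(446,325),(463,221),(480,119)])/4+[285,140]-.375
S=ray(im,s,27.5); print("stick RYGB",S)
c=np.array([(541,442),(564,333),(580,218),(602,101)])/4+[285,140]-.375
C=ray(im,c,96); print("cap RYGB",C)
for P in(F[::-1],S):
    d=P[3]-P[0]; print(np.linalg.norm(d),np.arctan2(d[1],d[0]))
d=(S[3]-S[0]);d/=np.linalg.norm(d); y=np.array([-d[1],d[0],0]); print("src wells",S-44*y, S.mean(0)-44*y)
print("cap offsets in rack", [( (C[i]-S[i])@d,(C[i]-S[i])@y+44) for i in range(4)])
E
```

```text
foam far..near [[614.  213.9  26. ]
 [559.2 219.8  26. ]
 [505.  225.5  26. ]
 [450.5 231.1  26. ]]
stick RYGB [[ 453.6 -150.6   27.5]
 [ 507.5 -161.3   27.5]
 [ 561.5 -172.2   27.5]
 [ 615.7 -183.3   27.5]]
cap RYGB [[ 446.1 -188.9   96. ]
 [ 496.3 -202.    96. ]
 [ 550.5 -212.3   96. ]
 [ 607.  -225.7   96. ]]
164.40529704643117 -0.10436386745032081
165.3826810870952 -0.1986122888556447
src wells [[ 444.9 -193.8   27.5]
 [ 498.8 -204.4   27.5]
 [ 552.8 -215.3   27.5]
 [ 607.  -226.4   27.5]] [ 525.9 -210.    27.5]
cap offsets in rack [(np.float64(0.2895768504429812), np.float64(4.976863711512074)), (np.float64(-2.8945497428120976), np.float64(1.8842679614016618)), (np.float64(-2.8671571794558446), np.float64(2.514024118747372)), (np.float64(-0.1359233133625377), np.float64(0.6709409557613952))]
```

Emit:
jog_arm(
  delta_pos=[
    [3, -3.5, 0],
    [3, -3.5, 0],
    [3, -3.5, 0],
    [3, -3.5, 0],
    [3, -3.5, 0],
  ],
  turn=[
    [0, 0, 0.011],
    [0, 0, 0.011],
    [0, 0, 0.011],
    [0, 0, 0.011],
    [0, 0, 0.011],
  ],
  fingers=1,
  newtons=30,
)

```text
clock: 1.48
tcp_pos: [307.7, 428.8, 404.9]
tool_rot: [[0.0, 0.197, 0.98], [0.0, 0.98, -0.197], [-1.0, 0.001, 0.0]]
ft_force: [1.2, 0.7, 0.3]
opening: 1.0
```

Emit:
jog_arm(
  delta_pos=[
    [3, -5, 0],
    [3, -5, 0],
    [3, -5, 0],
    [3, -5, 0],
    [2, -5, 0],
  ],
  turn=[
    [0, 0, 0],
    [0, 0, 0],
    [0, 0, 0],
    [0, 0, 0],
    [0, 0, 0],
  ],
)

```text
clock: 2.1
tcp_pos: [448.0, 178.2, 405.1]
tool_rot: [[0.001, 0.198, 0.98], [0.0, 0.98, -0.198], [-1.0, 0.001, 0.001]]
ft_force: [-0.5, -0.8, 0.1]
opening: 0.998
```

Emit:
jog_arm(
  delta_pos=[
    [0, -5, 0],
    [0, -5, 0],
    [0, -5, 0],
    [0, -5, 0],
    [0, -5, 0],
  ],
  turn=[
    [0, 0, 0],
    [0, 0, 0],
    [0, 0, 0],
    [0, 0, 0],
    [0, 0, 0],
  ],
)

```text
clock: 2.72
tcp_pos: [446.7, -71.6, 405.1]
tool_rot: [[0.001, 0.197, 0.98], [-0.0, 0.98, -0.197], [-1.0, -0.0, 0.001]]
ft_force: [1.2, 0.5, -0.5]
opening: 0.996
```

Emit:
jog_arm(
  delta_pos=[
    [0, -4, 0],
    [0, -4, -1],
    [0, -3.7, -2],
    [0, 0, -2],
    [0, 0, 0],
  ],
  turn=[
    [0, 0, 0],
    [0, 0, 0],
    [0, 0, 0],
    [0, 0, 0],
    [0, 0, 0],
  ],
)

```text
clock: 3.35
tcp_pos: [446.1, -187.0, 353.2]
tool_rot: [[-0.003, 0.198, 0.98], [0.002, 0.98, -0.198], [-1.0, 0.001, -0.004]]
ft_force: [-0.2, 0.5, 0.4]
opening: 1.001
```

```bash
cat >> h.py <<'E'
def wrist(fn):
    s=ctrl.sense(); im=ctrl.get_image("wrist"); H=im["hand_eye"]
    Rw=s["tool_rot"]@H[:3,:3]; tw=s["tool_rot"]@H[:3,3]+s["tcp_pos"]
    im["R"]=Rw.T; im["t"]=-Rw.T@tw
    cv2.imwrite(fn,im["pixels"][:,:,::-1]); return s,im
E
python3 - <<'E'
from h import *
s,im=wrist("pics/w1.png"); print(s["tcp_pos"],s["ft_force"],im["hand_eye"])
for o in ["red","yellow","green"]:
    for b in ctrl.boxes_of("wrist","pot_%s_mid"%o)[:2]: print(o,b)
E
```

```text
[ 446.05007067 -187.01371743  353.20258003] [-0.21697366  0.50149904  0.39235766] [[-2.69628739e-04 -3.19648132e-01  9.47536279e-01  3.14658111e+01]
 [ 9.99999893e-01  2.69953130e-04  3.75625432e-04  6.99490893e-01]
 [-3.75858352e-04  9.47536278e-01  3.19648025e-01 -8.36833988e+01]
 [ 0.00000000e+00  0.00000000e+00  0.00000000e+00  1.00000000e+00]]
red {'extent': [298.6, 173.1, 336.6, 231.1], 'p': 0.59}
red {'extent': [300.5, 230.1, 337.0, 287.2], 'p': 0.27}
yellow {'extent': [302.0, 229.3, 334.8, 285.0], 'p': 0.64}
green {'extent': [302.9, 280.8, 334.9, 331.0], 'p': 0.63}
```

View pics/w1.png

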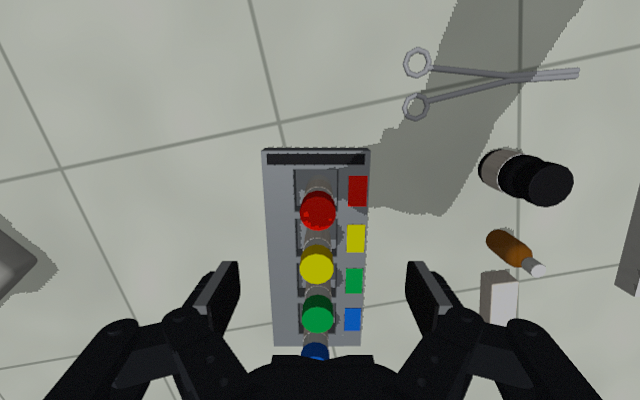

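```bash
python3 - <<'E'
from h import *
import sys
np.set_printoptions(precision=1,suppress=True)
s,im=wrist("pics/w2.png")
g=im["pixels"].astype(int); r,gg,b=g[...,0],g[...,1],g[...,2]
print([im[k] for k in("fx","fy","cx","cy","distortion")])
masks={"red":(r>2.2*gg+20)&(r>2.2*b+20),"yellow":(r>2.5*b+20)&(gg>2.5*b+20),"green":(gg>1.6*r+15)&(gg>1.4*b)}
for k,m in masks.items():
    n,l,st,c=cv2.connectedComponentsWithStats(m.astype(np.uint8))
    for i in range(1,n):
        if st[i,4]>150:
            print(k,st[i],c[i], "sticker xyz",ray(im,[c[i]],27.5)[0], "cap mid? ",ray(im,[c[i]],88)[0])
E
```

```text
[290.20927232024013, 290.20927232024013, 322.22152156137435, 204.16130923494313, array([0., 0., 0., 0., 0.])]
red [348 173  20  30 553] [357.3 187.5] sticker xyz [ 453.2 -149.5   27.5] cap mid?  [ 435.3 -153.6   88. ]
red [ 300  187   36   40 1111] [317.4 206.6] sticker xyz [ 465.9 -195.2   27.5] cap mid?  [ 445.4 -190.    88. ]
yellow [346 221  19  28 489] [355.2 234.4] sticker xyz [ 506.5 -160.4   27.5] cap mid?  [ 477.7 -162.3   88. ]
yellow [ 300  241   33   39 1049] [316.1 260. ] sticker xyz [ 529.6 -209.8   27.5] cap mid?  [ 496.1 -201.6   88. ]
yellow [506 242  24  21 261] [517.1 251.9] sticker xyz [564.3  17.5  27.5] cap mid?  [523.8 -20.7  88. ]
green [345 265  18  25 419] [353.4 277. ] sticker xyz [ 560.5 -171.3   27.5] cap mid?  [ 520.7 -171.    88. ]
green [302 291  31  38 979] [317.  309.5] sticker xyz [ 597.3 -222.7   27.5] cap mid?  [ 550.  -211.9   88. ]
```

Emit:
jog_arm(
  delta_pos=[
    [0, -0.2, -3],
    [0, 0, -3],
    [0, 0, -3],
    [0, 0, -3],
    [0, 0, -2.2],
  ],
  turn=[
    [0, 0, 0],
    [0, 0, 0],
    [0, 0, 0],
    [0, 0, 0],
    [0, 0, 0],
  ],
)

```text
clock: 4.22
tcp_pos: [447.2, -188.7, 212.3]
tool_rot: [[0.001, 0.197, 0.98], [-0.0, 0.98, -0.197], [-1.0, -0.0, 0.001]]
ft_force: [-0.1, 0.5, -0.5]
opening: 1.004
```

Emit:
jog_arm(
  delta_pos=[
    [0, 0, 0],
    [0, 0, 0],
    [0, 0, 0],
    [0, 0, 0],
    [0, 0, 0],
  ],
  turn=[
    [0, 0, 0],
    [0, 0, 0],
    [0, 0, 0],
    [0, 0, 0],
    [0, 0, 0],
  ],
  fingers=0,
)

```text
clock: 4.85
tcp_pos: [447.8, -189.7, 214.1]
tool_rot: [[0.002, 0.198, 0.98], [-0.002, 0.98, -0.198], [-1.0, -0.002, 0.003]]
ft_force: [0.2, -1.3, 6.4]
opening: 0.323
```

Emit:
jog_arm(
  delta_pos=[
    [0, 0, 1],
    [0, 0, 2],
    [0, 0, 3],
    [0, 0, 3],
    [0, 0, 3],
  ],
  turn=[
    [0, 0, 0],
    [0, 0, 0],
    [0, 0, 0],
    [0, 0, 0],
    [0, 0, 0],
  ],
)

```text
clock: 5.48
tcp_pos: [446.5, -188.7, 333.7]
tool_rot: [[-0.001, 0.197, 0.98], [0.001, 0.98, -0.197], [-1.0, 0.001, -0.001]]
ft_force: [-0.0, -0.3, -0.9]
opening: 0.324
```

Emit:
jog_arm(
  delta_pos=[
    [0, 0, 3],
    [0, 0, 0],
    [0, 0, 0],
    [0, 0, 0],
  ],
  turn=[
    [0, 0, 0],
    [0, 0, 0],
    [0, 0, 0],
    [0, 0, 0],
  ],
)

```text
clock: 5.98
tcp_pos: [446.2, -188.6, 361.1]
tool_rot: [[-0.003, 0.198, 0.98], [0.002, 0.98, -0.197], [-1.0, 0.001, -0.003]]
ft_force: [0.5, -0.2, -0.5]
opening: 0.326
```

```bash
python3 - <<'E'
from h import *
s,im=wrist("pics/w3.png"); print(s["tcp_pos"],s["ft_force"],s["opening"])
im=ctrl.get_image("scene");cv2.imwrite("pics/s3.png",im["pixels"][:,:,::-1])
E
```

```text
[ 446.23908136 -188.60878359  361.10290745] [ 0.46716683 -0.20038081 -0.54272666] 0.3257003330935012
```

View pics/w3.png

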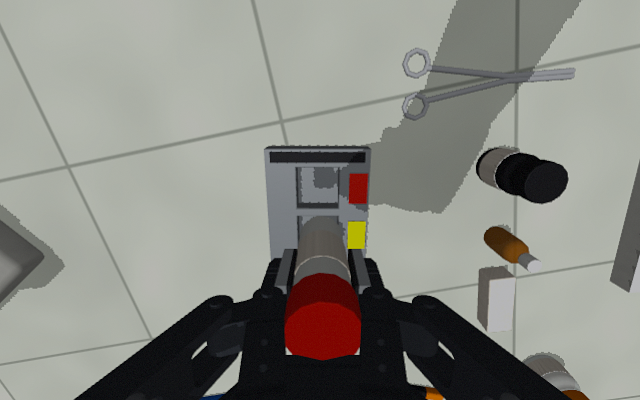

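View pics/s3.png

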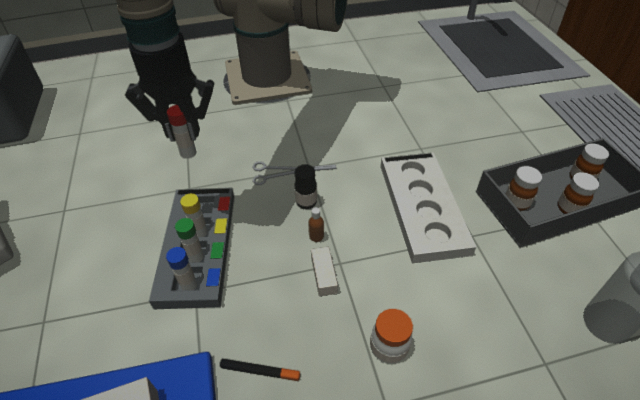

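The red pot is held at wrist pixel (323,310), and its well in the grey rack is empty. I'll carry it to the far foam well.

Emit:
jog_arm(
  delta_pos=[
    [1, 3, 0],
    [1.7, 4, 0],
    [1.7, 4.5, 0],
    [1.7, 4.5, 0],
    [1.7, 4.5, 0],
  ],
  turn=[
    [0, 0, 0],
    [0, 0, 0.02],
    [0, 0, 0.02],
    [0, 0, 0.02],
    [0, 0, 0.02],
  ],
)

```text
clock: 6.7
tcp_pos: [525.1, 17.5, 362.0]
tool_rot: [[-0.001, 0.118, 0.993], [-0.0, 0.993, -0.118], [-1.0, -0.0, -0.001]]
ft_force: [0.4, -0.5, -0.6]
opening: 0.327
```

Emit:
jog_arm(
  delta_pos=[
    [2, 4.5, 0],
    [2, 4.5, 0],
    [2, 4.5, 0],
    [2, 4, 0],
    [1, 2.3, 0],
  ],
  turn=[
    [0, 0, 0.014],
    [0, 0, 0],
    [0, 0, 0],
    [0, 0, 0],
    [0, 0, 0],
  ],
)

```text
clock: 7.32
tcp_pos: [615.5, 216.1, 361.5]
tool_rot: [[-0.001, 0.103, 0.995], [-0.0, 0.995, -0.103], [-1.0, -0.0, -0.001]]
ft_force: [-0.0, -0.2, -0.9]
opening: 0.323
```

Emit:
jog_arm(
  delta_pos=[
    [0, 0, 0],
    [0, 0, 0],
    [0, 0, 0],
  ],
  turn=[
    [0, 0, 0],
    [0, 0, 0],
    [0, 0, 0],
  ],
)

```text
clock: 7.7
tcp_pos: [614.5, 213.0, 362.4]
tool_rot: [[-0.001, 0.106, 0.994], [-0.0, 0.994, -0.106], [-1.0, -0.001, -0.001]]
ft_force: [0.6, 0.3, -1.0]
opening: 0.322
```

```bash
python3 - <<'E'
from h import *
s,im=wrist("pics/w4.png"); print(s["tcp_pos"],s["ft_force"],s["opening"])
im=ctrl.get_image("top");cv2.imwrite("pics/t4.png",im["pixels"][:,:,::-1])
E
```

```text
[614.53730444 213.01439917 362.43520412] [ 0.61690034  0.33780898 -1.02475626] 0.3224327590371366
```

View pics/w4.png

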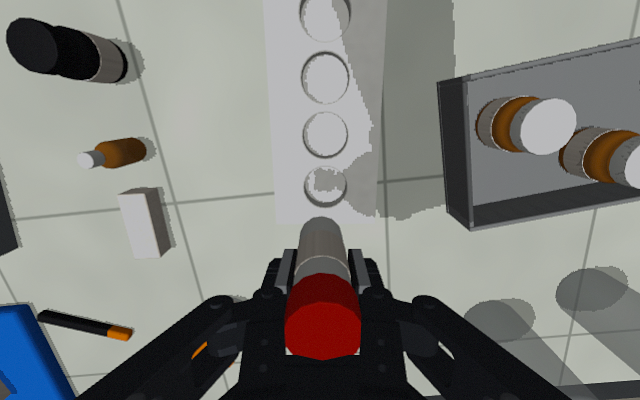

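```bash
python3 - <<'E'
from h import *
np.set_printoptions(precision=1,suppress=True)
s,im=wrist("pics/w5.png"); print(s["tcp_pos"])
print(ray(im,[(326,187),(325.5,134.5),(325,77.5)],26))
E
```

```text
[614.7 213.1 362.8]
[[614.8 218.1  26. ]
 [559.3 223.2  26. ]
 [505.6 228.2  26. ]]
```

Emit:
jog_arm(
  delta_pos=[
    [0.1, 0.3, -2],
    [0, 0, -3],
    [0, 0, -3],
    [0, 0, -3],
    [0, 0, -2],
  ],
  turn=[
    [0, 0, 0],
    [0, 0, 0],
    [0, 0, 0],
    [0, 0, 0],
    [0, 0, 0],
  ],
)

```text
clock: 8.48
tcp_pos: [614.8, 216.7, 229.7]
tool_rot: [[-0.004, 0.105, 0.994], [-0.001, 0.995, -0.105], [-1.0, -0.001, -0.003]]
ft_force: [-0.3, -0.5, -0.8]
opening: 0.326
```

Emit:
jog_arm(
  delta_pos=[
    [0, 0, -1],
    [0, 0, -0.3],
    [0, 0, 0],
    [0, 0, 0],
  ],
  turn=[
    [0, 0, 0],
    [0, 0, 0],
    [0, 0, 0],
    [0, 0, 0],
  ],
)

```text
clock: 8.98
tcp_pos: [616.6, 217.1, 220.9]
tool_rot: [[0.002, 0.105, 0.995], [0.001, 0.995, -0.105], [-1.0, 0.001, 0.002]]
ft_force: [0.2, -0.1, 0.1]
opening: 0.322
```

```bash
python3 - <<'E'
from h import *
s,im=wrist("pics/w6.png"); print(s["tcp_pos"],s["ft_force"],s["opening"])
im2=ctrl.get_image("top");cv2.imwrite("pics/t6.png",cv2.hconcat([cv2.resize(im2["pixels"][130:290,150:280,::-1],None,fx=3,fy=3),cv2.resize(im["pixels"][100:,200:440,::-1],(384,480))]))
E
```

```text
[616.57380876 217.14509222 220.9365181 ] [ 0.17834249 -0.09421141  0.05237764] 0.32185444324906315
```

View pics/t6.png

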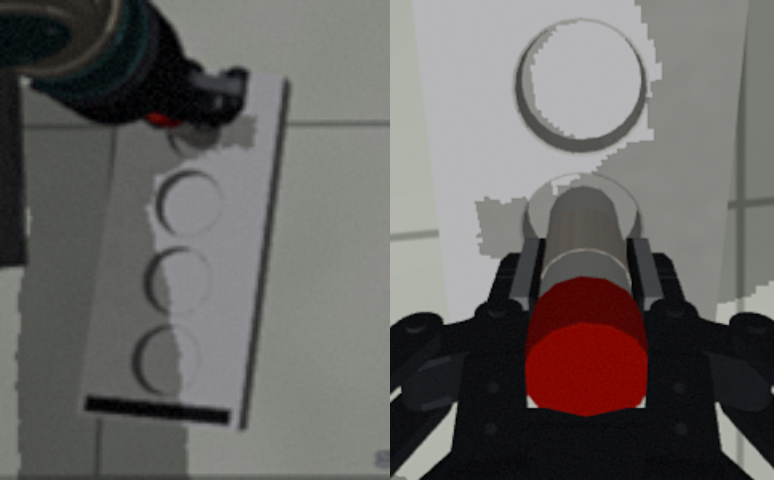

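The wrist view shows the pot entering its well and centred from side to side. I'll lower it gently until it touches the floor.

Emit:
jog_arm(
  delta_pos=[
    [0, 0, -0.3],
    [0, 0, -0.2],
    [0, 0, 0],
    [0, 0, 0],
  ],
  turn=[
    [0, 0, 0],
    [0, 0, 0],
    [0, 0, 0],
    [0, 0, 0],
  ],
)

```text
clock: 9.57
tcp_pos: [615.9, 217.0, 214.6]
tool_rot: [[-0.0, 0.105, 0.995], [-0.0, 0.995, -0.105], [-1.0, -0.0, -0.0]]
ft_force: [0.8, 0.3, -1.0]
opening: 0.326
```

Emit:
jog_arm(
  delta_pos=[
    [0, 0, -0.2],
    [0, 0, 0],
    [0, 0, 0],
  ],
  turn=[
    [0, 0, 0],
    [0, 0, 0],
    [0, 0, 0],
  ],
)

```text
clock: 9.95
tcp_pos: [616.4, 217.0, 214.2]
tool_rot: [[0.002, 0.105, 0.995], [-0.0, 0.995, -0.105], [-1.0, 0.0, 0.002]]
ft_force: [-0.9, -0.9, 4.8]
opening: 0.322
```

Emit:
jog_arm(
  delta_pos=[
    [0, 0, 0],
    [0, 0, 0],
    [0, 0, 0],
    [0, 0, 0],
    [0, 0, 0],
  ],
  turn=[
    [0, 0, 0],
    [0, 0, 0],
    [0, 0, 0],
    [0, 0, 0],
    [0, 0, 0],
  ],
  fingers=1,
)

```text
clock: 10.58
tcp_pos: [615.9, 217.0, 212.6]
tool_rot: [[-0.0, 0.105, 0.995], [-0.0, 0.995, -0.105], [-1.0, -0.0, -0.0]]
ft_force: [0.1, 0.6, 0.1]
opening: 1.002
```

Emit:
jog_arm(
  delta_pos=[
    [0, 0, 2],
    [0, 0, 3],
    [0, 0, 3],
    [0, 0, 3],
    [0, 0, 3.5],
  ],
  turn=[
    [0, 0, 0],
    [0, 0, 0],
    [0, 0, 0],
    [0, 0, 0],
    [0, 0, 0],
  ],
)

```text
clock: 11.2
tcp_pos: [615.7, 216.9, 360.1]
tool_rot: [[0.001, 0.105, 0.995], [0.0, 0.995, -0.105], [-1.0, 0.0, 0.001]]
ft_force: [1.0, 0.5, 0.1]
opening: 1.001
```

```bash
python3 - <<'E'
from h import *
s,im=wrist("pics/w7.png"); print(s["tcp_pos"],s["ft_force"],s["opening"])
im=ctrl.get_image("top");cv2.imwrite("pics/t7.png",im["pixels"][:,:,::-1])
E
```

```text
[615.74303962 216.93749912 360.0865611 ] [1.04358327 0.49463834 0.10802926] 1.0007367218675414
```

View pics/w7.png

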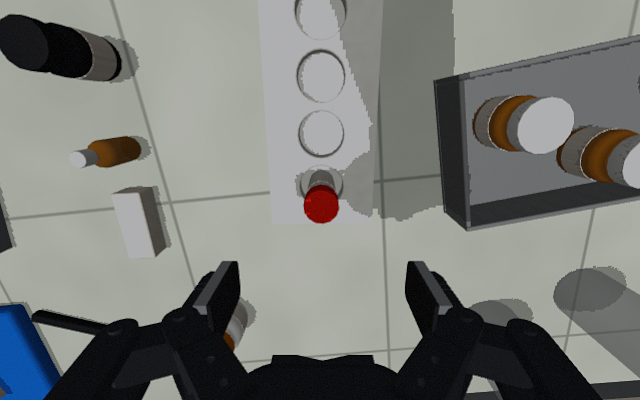

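Red stands upright in the far well, cap at (321,205). Next is yellow.

Emit:
jog_arm(
  delta_pos=[
    [-1.2, -4, 0],
    [-1.2, -5, 0],
    [-1.2, -5, 0],
    [-1.2, -5, 0],
    [-1.2, -5, 0],
  ],
  turn=[
    [0, 0, -0.02],
    [0, 0, -0.02],
    [0, 0, -0.02],
    [0, 0, -0.02],
    [0, 0, -0.014],
  ],
)

```text
clock: 11.92
tcp_pos: [555.2, -24.5, 358.2]
tool_rot: [[0.001, 0.198, 0.98], [-0.0, 0.98, -0.198], [-1.0, -0.0, 0.001]]
ft_force: [1.0, 0.3, -0.4]
opening: 1.0
```

Emit:
jog_arm(
  delta_pos=[
    [-1.2, -5, 0],
    [-1.5, -5, 0],
    [-1.5, -5, 0],
    [-1.8, -2.9, 0],
    [0, 0, 0],
  ],
  turn=[
    [0, 0, 0],
    [0, 0, 0],
    [0, 0, 0],
    [0, 0, 0],
    [0, 0, 0],
  ],
)

```text
clock: 12.55
tcp_pos: [494.9, -203.7, 358.1]
tool_rot: [[0.0, 0.201, 0.98], [-0.0, 0.98, -0.201], [-1.0, -0.0, 0.0]]
ft_force: [0.1, 0.3, -1.2]
opening: 0.999
```

Emit:
jog_arm(
  delta_pos=[
    [0, 0, -2],
    [0, 0, 0],
    [0, 0, 0],
  ],
  turn=[
    [0, 0, 0],
    [0, 0, 0],
    [0, 0, 0],
  ],
)

```text
clock: 12.92
tcp_pos: [496.3, -201.3, 338.2]
tool_rot: [[0.0, 0.196, 0.981], [0.0, 0.981, -0.196], [-1.0, 0.0, 0.0]]
ft_force: [0.2, 0.5, 0.6]
opening: 0.997
```

Emit:
jog_arm(
  delta_pos=[
    [0, 0, -3],
    [0, 0, -3],
    [0, 0, -3],
    [0, 0, -3],
    [0, 0, -0.4],
  ],
  turn=[
    [0, 0, 0],
    [0, 0, 0],
    [0, 0, 0],
    [0, 0, 0],
    [0, 0, 0],
  ],
)

```text
clock: 13.55
tcp_pos: [495.4, -201.2, 212.4]
tool_rot: [[-0.003, 0.197, 0.98], [0.002, 0.98, -0.197], [-1.0, 0.001, -0.003]]
ft_force: [-0.3, -0.3, 0.2]
opening: 1.0
```

Emit:
jog_arm(
  delta_pos=[
    [0, 0, 0],
    [0, 0, 0],
    [0, 0, 0],
    [0, 0, 0],
    [0, 0, 0],
  ],
  turn=[
    [0, 0, 0],
    [0, 0, 0],
    [0, 0, 0],
    [0, 0, 0],
    [0, 0, 0],
  ],
  fingers=0,
)

```text
clock: 14.18
tcp_pos: [496.6, -202.4, 215.0]
tool_rot: [[0.002, 0.198, 0.98], [-0.001, 0.98, -0.198], [-1.0, -0.001, 0.002]]
ft_force: [0.2, 0.2, 6.2]
opening: 0.325
```

Emit:
jog_arm(
  delta_pos=[
    [0, 0, 1],
    [0, 0, 2],
    [0, 0, 3],
    [0, 0, 3],
    [0, 0, 3],
  ],
  turn=[
    [0, 0, 0],
    [0, 0, 0],
    [0, 0, 0],
    [0, 0, 0],
    [0, 0, 0],
  ],
)

```text
clock: 14.8
tcp_pos: [495.6, -201.9, 334.9]
tool_rot: [[-0.0, 0.198, 0.98], [0.0, 0.98, -0.198], [-1.0, 0.0, -0.0]]
ft_force: [-0.6, 0.2, -1.3]
opening: 0.325
```

Emit:
jog_arm(
  delta_pos=[
    [0, 0, 2.5],
    [0, 0, 0],
    [0, 0, 0],
  ],
  turn=[
    [0, 0, 0],
    [0, 0, 0],
    [0, 0, 0],
  ],
)

```text
clock: 15.18
tcp_pos: [495.4, -201.8, 357.8]
tool_rot: [[-0.001, 0.198, 0.98], [0.001, 0.98, -0.198], [-1.0, 0.0, -0.001]]
ft_force: [0.2, 0.7, 0.1]
opening: 0.327
```

```bash
python3 - <<'E'
from h import *
s,im=wrist("pics/w8.png"); print(s["tcp_pos"],s["ft_force"],s["opening"])
E
```

```text
[ 495.44567493 -201.77278541  357.7697493 ] [0.21728979 0.7146551  0.12392698] 0.3266693058720113
```

View pics/w8.png

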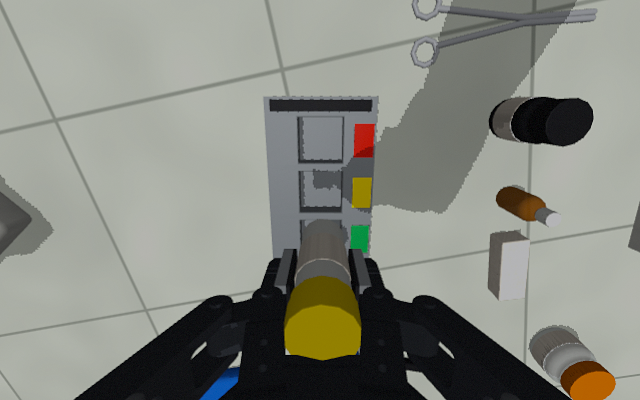

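Yellow is held, cap at (323,315), with two wells empty. I'll carry it to the +27.5 mm foam well.

Emit:
jog_arm(
  delta_pos=[
    [0.5, 3, 0],
    [0.6, 4, 0],
    [0.6, 4.5, 0],
    [0.6, 4.5, 0],
    [0.6, 4.5, 0],
  ],
  turn=[
    [0, 0, 0],
    [0, 0, 0.02],
    [0, 0, 0.02],
    [0, 0, 0.02],
    [0, 0, 0.02],
  ],
)

```text
clock: 15.85
tcp_pos: [524.3, 4.4, 357.0]
tool_rot: [[-0.003, 0.118, 0.993], [0.0, 0.993, -0.118], [-1.0, -0.0, -0.003]]
ft_force: [0.0, -1.0, 0.2]
opening: 0.322
```

Emit:
jog_arm(
  delta_pos=[
    [0.8, 4.5, 0],
    [0.8, 4.5, 0],
    [0.8, 4.5, 0],
    [0.8, 4.5, 0],
    [0.4, 3.8, 0],
  ],
  turn=[
    [0, 0, 0.014],
    [0, 0, 0],
    [0, 0, 0],
    [0, 0, 0],
    [0, 0, 0],
  ],
)

```text
clock: 16.48
tcp_pos: [560.6, 222.5, 356.7]
tool_rot: [[-0.003, 0.104, 0.995], [-0.001, 0.995, -0.104], [-1.0, -0.001, -0.003]]
ft_force: [0.3, -0.8, 0.3]
opening: 0.326
```

Emit:
jog_arm(
  delta_pos=[
    [0, 0, 0],
    [0, 0, -2],
    [0, 0, -2],
    [0, 0, 0],
    [0, 0, 0],
  ],
  turn=[
    [0, 0, 0],
    [0, 0, 0],
    [0, 0, 0],
    [0, 0, 0],
    [0, 0, 0],
  ],
)

```text
clock: 17.1
tcp_pos: [560.9, 220.4, 318.7]
tool_rot: [[-0.001, 0.105, 0.994], [-0.0, 0.994, -0.105], [-1.0, -0.0, -0.0]]
ft_force: [0.5, 0.7, -0.2]
opening: 0.327
```

Straight down to just above the floor (contact expected near a TCP height of 215).

Emit:
jog_arm(
  delta_pos=[
    [0, 0.1, -2],
    [0, 0, -3],
    [0, 0, -3],
    [0, 0, -1.5],
    [0, 0, 0],
  ],
  turn=[
    [0, 0, 0],
    [0, 0, 0],
    [0, 0, 0],
    [0, 0, 0],
    [0, 0, 0],
  ],
)

```text
clock: 17.73
tcp_pos: [560.7, 221.8, 223.2]
tool_rot: [[-0.002, 0.105, 0.994], [-0.0, 0.994, -0.105], [-1.0, -0.001, -0.001]]
ft_force: [0.9, 0.1, 0.6]
opening: 0.328
```

Emit:
jog_arm(
  delta_pos=[
    [0, 0, -0.4],
    [0, 0, -0.3],
    [0, 0, -0.2],
    [0, 0, 0],
    [0, 0, 0],
  ],
  turn=[
    [0, 0, 0],
    [0, 0, 0],
    [0, 0, 0],
    [0, 0, 0],
    [0, 0, 0],
  ],
)

```text
clock: 18.35
tcp_pos: [561.2, 222.1, 215.1]
tool_rot: [[0.001, 0.105, 0.995], [0.0, 0.995, -0.105], [-1.0, 0.0, 0.001]]
ft_force: [0.6, 0.6, 1.7]
opening: 0.321
```

```bash
python3 - <<'E'
from h import *
s,im=wrist("pics/w9.png"); print(s["tcp_pos"],s["ft_force"],s["opening"])
E
```

```text
[561.1550787  222.09588574 215.11011191] [0.58407334 0.57092488 1.69730661] 0.3210780514619206
```

View pics/w9.png

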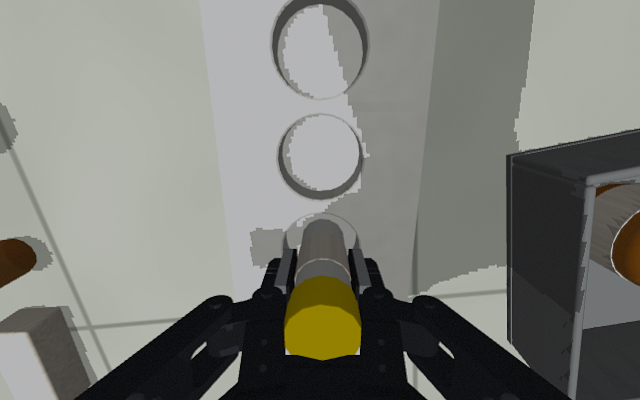

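The pot is in its well, centred at (322,240), with light contact. Releasing, then on to green.

Emit:
jog_arm(
  delta_pos=[
    [0, 0, -0.1],
    [0, 0, 0],
  ],
  turn=[
    [0, 0, 0],
    [0, 0, 0],
  ],
)

```text
clock: 18.65
tcp_pos: [561.6, 222.1, 215.1]
tool_rot: [[0.002, 0.105, 0.995], [0.0, 0.995, -0.105], [-1.0, 0.001, 0.002]]
ft_force: [-0.4, -0.1, 6.5]
opening: 0.324
```

Emit:
jog_arm(
  delta_pos=[
    [0, 0, 0],
    [0, 0, 0],
    [0, 0, 0],
    [0, 0, 0],
    [0, 0, 0],
  ],
  turn=[
    [0, 0, 0],
    [0, 0, 0],
    [0, 0, 0],
    [0, 0, 0],
    [0, 0, 0],
  ],
  fingers=1,
)

```text
clock: 19.27
tcp_pos: [560.9, 222.0, 213.6]
tool_rot: [[-0.0, 0.105, 0.995], [-0.0, 0.995, -0.105], [-1.0, -0.0, -0.0]]
ft_force: [0.4, -0.4, 0.5]
opening: 0.998
```

Emit:
jog_arm(
  delta_pos=[
    [0, 0, 2],
    [0, 0, 3],
    [0, 0, 3],
    [0, 0, 3],
    [0, 0, 3.5],
  ],
  turn=[
    [0, 0, 0],
    [0, 0, 0],
    [0, 0, 0],
    [0, 0, 0],
    [0, 0, 0],
  ],
)

```text
clock: 19.9
tcp_pos: [560.6, 221.9, 359.2]
tool_rot: [[-0.001, 0.105, 0.995], [-0.0, 0.995, -0.105], [-1.0, -0.0, -0.001]]
ft_force: [0.2, 0.2, 0.8]
opening: 1.002
```

```bash
python3 - <<'E'
from h import *
s,im=wrist("pics/w10.png"); print(s["tcp_pos"],s["ft_force"],s["opening"])
E
```

```text
[560.6101503  221.85225331 359.2236337 ] [0.18204261 0.19809136 0.81568483] 1.0020142141754824
```

View pics/w10.png

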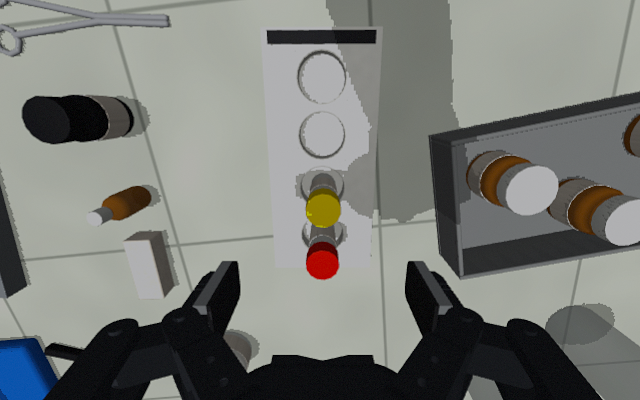

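Red (322,262) and yellow (323,210) both stand upright. Next, green.

Emit:
jog_arm(
  delta_pos=[
    [0, -4, 0],
    [-0.1, -5, 0],
    [-0.2, -5, 0],
    [-0.1, -5, 0],
    [-0.1, -5, 0],
  ],
  turn=[
    [0, 0, -0.02],
    [0, 0, -0.02],
    [0, 0, -0.02],
    [0, 0, -0.02],
    [0, 0, -0.014],
  ],
)

```text
clock: 20.58
tcp_pos: [555.7, -19.6, 358.7]
tool_rot: [[0.001, 0.198, 0.98], [-0.0, 0.98, -0.198], [-1.0, 0.0, 0.001]]
ft_force: [0.3, 0.5, 0.8]
opening: 1.002
```

Emit:
jog_arm(
  delta_pos=[
    [-0.1, -5, 0],
    [-0.1, -5, 0],
    [-0.1, -5, 0],
    [-0.2, -4.4, 0],
    [0, 0, 0],
  ],
  turn=[
    [0, 0, 0],
    [0, 0, 0],
    [0, 0, 0],
    [0, 0, 0],
    [0, 0, 0],
  ],
)

```text
clock: 21.2
tcp_pos: [550.8, -214.9, 358.6]
tool_rot: [[0.001, 0.202, 0.979], [-0.001, 0.979, -0.202], [-1.0, -0.001, 0.001]]
ft_force: [-0.2, 1.1, -0.2]
opening: 1.003
```

Emit:
jog_arm(
  delta_pos=[
    [0, 0, -2],
    [0, 0, 0],
    [0, 0, 0],
  ],
  turn=[
    [0, 0, 0],
    [0, 0, 0],
    [0, 0, 0],
  ],
)

```text
clock: 21.58
tcp_pos: [551.0, -211.3, 339.0]
tool_rot: [[-0.0, 0.197, 0.981], [0.0, 0.981, -0.197], [-1.0, 0.0, -0.0]]
ft_force: [0.5, -1.1, 1.6]
opening: 0.999
```

Emit:
jog_arm(
  delta_pos=[
    [0, -0.1, -3],
    [0, 0, -3],
    [0, 0, -3],
    [0, 0, -3],
    [0, 0, -0.4],
  ],
  turn=[
    [0, 0, 0],
    [0, 0, 0],
    [0, 0, 0],
    [0, 0, 0],
    [0, 0, 0],
  ],
)

```text
clock: 22.2
tcp_pos: [550.2, -212.1, 213.3]
tool_rot: [[-0.003, 0.197, 0.98], [0.002, 0.98, -0.197], [-1.0, 0.001, -0.004]]
ft_force: [0.3, 0.5, 0.4]
opening: 1.001
```

Emit:
jog_arm(
  delta_pos=[
    [0, 0, 0],
    [0, 0, 0],
    [0, 0, 0],
    [0, 0, 0],
    [0, 0, 0],
  ],
  turn=[
    [0, 0, 0],
    [0, 0, 0],
    [0, 0, 0],
    [0, 0, 0],
    [0, 0, 0],
  ],
  fingers=0,
)

```text
clock: 22.82
tcp_pos: [551.7, -213.3, 216.1]
tool_rot: [[0.002, 0.197, 0.98], [-0.001, 0.98, -0.197], [-1.0, -0.001, 0.003]]
ft_force: [0.8, 0.9, 6.2]
opening: 0.325
```

Emit:
jog_arm(
  delta_pos=[
    [0, 0, 1],
    [0, 0, 2],
    [0, 0, 3],
    [0, 0, 3],
    [0, 0, 3],
  ],
  turn=[
    [0, 0, 0],
    [0, 0, 0],
    [0, 0, 0],
    [0, 0, 0],
    [0, 0, 0],
  ],
)

```text
clock: 23.45
tcp_pos: [550.5, -212.9, 335.6]
tool_rot: [[-0.001, 0.198, 0.98], [0.0, 0.98, -0.198], [-1.0, 0.0, -0.001]]
ft_force: [-0.7, -0.6, -0.4]
opening: 0.326
```

Emit:
jog_arm(
  delta_pos=[
    [0, 0, 2.5],
    [0, 0, 0],
    [0, 0, 0],
  ],
  turn=[
    [0, 0, 0],
    [0, 0, 0],
    [0, 0, 0],
  ],
)

```text
clock: 23.82
tcp_pos: [550.4, -212.8, 358.6]
tool_rot: [[-0.002, 0.198, 0.98], [0.001, 0.98, -0.198], [-1.0, 0.0, -0.002]]
ft_force: [-0.8, -0.5, -1.0]
opening: 0.33
```

```bash
python3 - <<'E'
from h import *
s,im=wrist("pics/w11.png"); print(s["tcp_pos"],s["ft_force"],s["opening"])
E
```

```text
[ 550.44308006 -212.79855603  358.61999523] [-0.82834156 -0.53617485 -1.0202074 ] 0.32966981221353
```

View pics/w11.png

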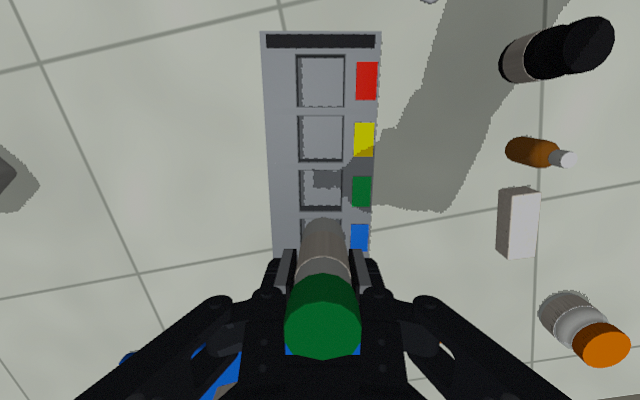

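Green is held, cap at (323,315). Its goal is the −27.5 mm foam well, about (506,227).

Emit:
jog_arm(
  delta_pos=[
    [-0.4, 3, 0],
    [-0.4, 4, 0],
    [-0.4, 4.5, 0],
    [-0.4, 4.5, 0],
    [-0.5, 4.5, 0],
  ],
  turn=[
    [0, 0, 0],
    [0, 0, 0.02],
    [0, 0, 0.02],
    [0, 0, 0.02],
    [0, 0, 0.02],
  ],
)

```text
clock: 24.5
tcp_pos: [529.0, -6.6, 358.0]
tool_rot: [[-0.003, 0.118, 0.993], [0.0, 0.993, -0.118], [-1.0, 0.0, -0.003]]
ft_force: [0.1, 0.1, -0.1]
opening: 0.327
```

Emit:
jog_arm(
  delta_pos=[
    [-0.5, 4.7, 0],
    [-0.5, 5, 0],
    [-0.5, 5, 0],
    [-0.5, 5, 0],
    [-0.3, 3.8, 0],
  ],
  turn=[
    [0, 0, 0.014],
    [0, 0, 0],
    [0, 0, 0],
    [0, 0, 0],
    [0, 0, 0],
  ],
)

```text
clock: 25.12
tcp_pos: [505.8, 228.7, 357.9]
tool_rot: [[-0.003, 0.103, 0.995], [-0.001, 0.995, -0.103], [-1.0, -0.001, -0.003]]
ft_force: [0.0, -1.0, 0.0]
opening: 0.332
```

Emit:
jog_arm(
  delta_pos=[
    [0, 0, 0],
    [0, 0, -2],
    [0, 0, -2],
    [0, 0, 0],
    [0, 0, 0],
  ],
  turn=[
    [0, 0, 0],
    [0, 0, 0],
    [0, 0, 0],
    [0, 0, 0],
    [0, 0, 0],
  ],
)

```text
clock: 25.75
tcp_pos: [507.1, 226.4, 319.7]
tool_rot: [[-0.0, 0.105, 0.994], [-0.0, 0.994, -0.105], [-1.0, -0.0, -0.0]]
ft_force: [0.2, 0.2, -0.5]
opening: 0.332
```

Emit:
jog_arm(
  delta_pos=[
    [-0.1, 0, -2],
    [0, 0, -3],
    [0, 0, -3],
    [0, 0, -1.5],
    [0, 0, 0],
  ],
  turn=[
    [0, 0, 0],
    [0, 0, 0],
    [0, 0, 0],
    [0, 0, 0],
    [0, 0, 0],
  ],
)

```text
clock: 26.38
tcp_pos: [505.8, 226.7, 224.3]
tool_rot: [[-0.001, 0.105, 0.994], [-0.0, 0.994, -0.105], [-1.0, -0.001, -0.001]]
ft_force: [-0.2, 0.6, -0.3]
opening: 0.333
```

Emit:
jog_arm(
  delta_pos=[
    [0, 0, -0.4],
    [0, 0, -0.3],
    [0, 0, -0.2],
    [0, 0, 0],
    [0, 0, 0],
  ],
  turn=[
    [0, 0, 0],
    [0, 0, 0],
    [0, 0, 0],
    [0, 0, 0],
    [0, 0, 0],
  ],
)

```text
clock: 27.0
tcp_pos: [506.2, 227.1, 216.2]
tool_rot: [[0.001, 0.105, 0.995], [0.0, 0.995, -0.105], [-1.0, 0.0, 0.001]]
ft_force: [0.2, 0.6, 2.3]
opening: 0.328
```

```bash
python3 - <<'E'
from h import *
s,im=wrist("pics/w12.png"); print(s["tcp_pos"],s["ft_force"],s["opening"])
E
```

```text
[506.23050833 227.11469718 216.19370075] [0.19464439 0.61182478 2.2770066 ] 0.32790068028323766
```

View pics/w12.png

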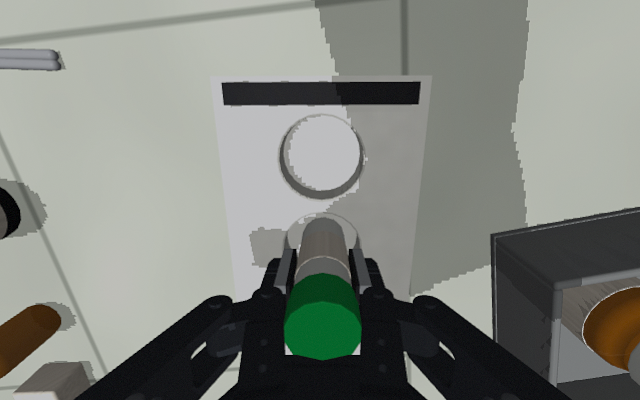

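Green is in its well at (322,240), touching the floor. Releasing.

Emit:
jog_arm(
  delta_pos=[
    [0, 0, -0.1],
    [0, 0, 0],
  ],
  turn=[
    [0, 0, 0],
    [0, 0, 0],
  ],
)

```text
clock: 27.3
tcp_pos: [506.7, 227.2, 216.1]
tool_rot: [[0.002, 0.105, 0.995], [0.0, 0.995, -0.105], [-1.0, 0.001, 0.002]]
ft_force: [-0.8, 0.2, 8.1]
opening: 0.332
```

Emit:
jog_arm(
  delta_pos=[
    [0, 0, 0],
    [0, 0, 0],
    [0, 0, 0],
    [0, 0, 0],
    [0, 0, 0],
  ],
  turn=[
    [0, 0, 0],
    [0, 0, 0],
    [0, 0, 0],
    [0, 0, 0],
    [0, 0, 0],
  ],
  fingers=1,
)

```text
clock: 27.92
tcp_pos: [505.9, 227.0, 214.5]
tool_rot: [[-0.0, 0.105, 0.995], [-0.0, 0.995, -0.105], [-1.0, -0.0, -0.0]]
ft_force: [-0.1, 0.1, -0.7]
opening: 0.997
```

Emit:
jog_arm(
  delta_pos=[
    [0, 0, 2],
    [0, 0, 3],
    [0, 0, 3],
    [0, 0, 3],
    [0, 0, 3.5],
  ],
  turn=[
    [0, 0, 0],
    [0, 0, 0],
    [0, 0, 0],
    [0, 0, 0],
    [0, 0, 0],
  ],
)

```text
clock: 28.55
tcp_pos: [505.6, 226.9, 360.3]
tool_rot: [[-0.001, 0.105, 0.995], [-0.0, 0.995, -0.105], [-1.0, -0.0, -0.001]]
ft_force: [0.9, 0.8, 0.2]
opening: 1.001
```

```bash
python3 - <<'E'
from h import *
s,im=wrist("pics/w13.png"); print(s["tcp_pos"],s["ft_force"],s["opening"])
E
```

```text
[505.58103537 226.87144867 360.2647896 ] [0.85033986 0.8028202  0.24858775] 1.0011840387830675
```

View pics/w13.png

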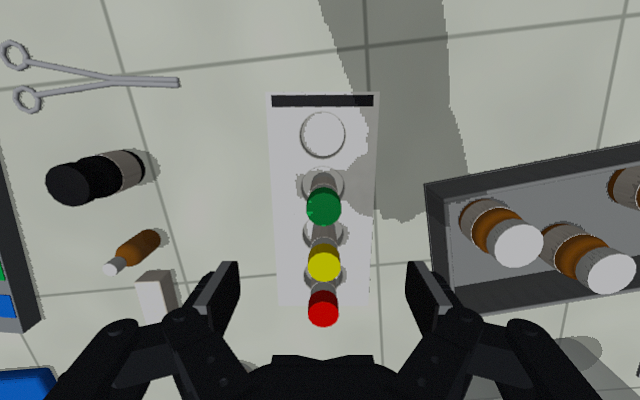

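Three pots are upright in a row: green (324,205), yellow (324,260), red (323,310). Now blue.

Emit:
jog_arm(
  delta_pos=[
    [0.5, -4, 0],
    [1, -5, 0],
    [1.2, -5, 0],
    [1.2, -5, 0],
    [1.2, -5, 0],
  ],
  turn=[
    [0, 0, -0.02],
    [0, 0, -0.02],
    [0, 0, -0.02],
    [0, 0, -0.02],
    [0, 0, -0.014],
  ],
)

```text
clock: 29.22
tcp_pos: [557.1, -14.6, 359.7]
tool_rot: [[0.0, 0.198, 0.98], [0.0, 0.98, -0.198], [-1.0, 0.0, 0.0]]
ft_force: [0.7, 0.4, 0.1]
opening: 1.002
```

Emit:
jog_arm(
  delta_pos=[
    [1.2, -5, 0],
    [1.2, -5, 0],
    [1.2, -5, 0],
    [1.0, -4.3, 0],
    [0.5, -2, 0],
  ],
  turn=[
    [0, 0, 0],
    [0, 0, 0],
    [0, 0, 0],
    [0, 0, 0],
    [0, 0, 0],
  ],
)

```text
clock: 29.85
tcp_pos: [608.2, -228.3, 359.3]
tool_rot: [[0.0, 0.2, 0.98], [-0.0, 0.98, -0.2], [-1.0, -0.0, 0.0]]
ft_force: [-0.5, -0.1, -0.4]
opening: 1.001
```

Emit:
jog_arm(
  delta_pos=[
    [0, 0, -2],
    [0, 0, 0],
    [0, 0, 0],
  ],
  turn=[
    [0, 0, 0],
    [0, 0, 0],
    [0, 0, 0],
  ],
)

```text
clock: 30.22
tcp_pos: [607.9, -225.3, 339.9]
tool_rot: [[-0.0, 0.197, 0.98], [0.0, 0.98, -0.197], [-1.0, 0.0, -0.0]]
ft_force: [-0.6, 0.7, 0.5]
opening: 0.996
```

```bash
python3 - <<'E'
from h import *
np.set_printoptions(precision=1,suppress=True)
s,im=wrist("pics/w14.png"); print(s["tcp_pos"],s["ft_force"],s["opening"])
g=im["pixels"].astype(int); r,gg,b=g[...,0],g[...,1],g[...,2]
n,l,st,c=cv2.connectedComponentsWithStats(((b>1.7*r+15)&(b>1.4*gg)).astype(np.uint8))
for i in range(1,n):
    if st[i,4]>150: print(st[i],c[i],ray(im,[c[i]],27.5)[0],ray(im,[c[i]],88)[0])
E
```

```text
[ 607.9 -225.3  339.9] [-0.6  0.7  0.5] 0.9959227700749073
[354 176  22  33 639] [364.5 192.3] [ 614.8 -182.3   27.5] [ 595.7 -187.8   88. ]
[ 300  195   39   42 1273] [319.2 215.9] [ 630.9 -232.1   27.5] [ 608.3 -226.9   88. ]
[ 222  287  156   77 7705] [305.4 324.3] [ 762.5 -275.6   27.5] [ 711.6 -261.1   88. ]
[141 375  41  25 717] [162.  389.2] [ 826.9 -480.5   27.5] [ 762.1 -421.9   88. ]
```

Emit:
jog_arm(
  delta_pos=[
    [0, -0.1, -3],
    [0, 0, -3],
    [0, 0, -3],
    [0, 0, -3],
    [0, 0, -0.5],
  ],
  turn=[
    [0, 0, 0],
    [0, 0, 0],
    [0, 0, 0],
    [0, 0, 0],
    [0, 0, 0],
  ],
)

```text
clock: 30.9
tcp_pos: [607.1, -226.0, 213.1]
tool_rot: [[-0.003, 0.197, 0.98], [0.002, 0.98, -0.197], [-1.0, 0.001, -0.004]]
ft_force: [-0.9, -0.4, 0.1]
opening: 0.999
```

Emit:
jog_arm(
  delta_pos=[
    [0, 0, 0],
    [0, 0, 0],
    [0, 0, 0],
    [0, 0, 0],
    [0, 0, 0],
  ],
  turn=[
    [0, 0, 0],
    [0, 0, 0],
    [0, 0, 0],
    [0, 0, 0],
    [0, 0, 0],
  ],
  fingers=0,
)

```text
clock: 31.52
tcp_pos: [608.7, -227.4, 216.2]
tool_rot: [[0.003, 0.198, 0.98], [-0.001, 0.98, -0.198], [-1.0, -0.001, 0.003]]
ft_force: [-1.4, 0.3, 6.5]
opening: 0.332
```

Emit:
jog_arm(
  delta_pos=[
    [0, 0, 1],
    [0, 0, 2],
    [0, 0, 3],
    [0, 0, 3],
    [0, 0, 3],
  ],
  turn=[
    [0, 0, 0],
    [0, 0, 0],
    [0, 0, 0],
    [0, 0, 0],
    [0, 0, 0],
  ],
)

```text
clock: 32.15
tcp_pos: [607.9, -227.0, 336.9]
tool_rot: [[0.001, 0.198, 0.98], [-0.0, 0.98, -0.198], [-1.0, -0.0, 0.001]]
ft_force: [0.6, -0.2, -0.1]
opening: 0.332
```

Emit:
jog_arm(
  delta_pos=[
    [0, 0, 2.5],
    [0, 0, 0],
    [0, 0, 0],
  ],
  turn=[
    [0, 0, 0],
    [0, 0, 0],
    [0, 0, 0],
  ],
)

```text
clock: 32.52
tcp_pos: [607.6, -226.8, 359.2]
tool_rot: [[-0.001, 0.197, 0.98], [0.0, 0.98, -0.197], [-1.0, 0.0, -0.001]]
ft_force: [-0.4, -0.2, -0.0]
opening: 0.33
```

```bash
python3 - <<'E'
from h import *
s,im=wrist("pics/w15.png"); print(s["tcp_pos"],s["ft_force"],s["opening"])
E
```

```text
[ 607.57223722 -226.83554387  359.22151753] [-0.40304536 -0.22804478 -0.04413466] 0.32975108740782344
```

View pics/w15.png

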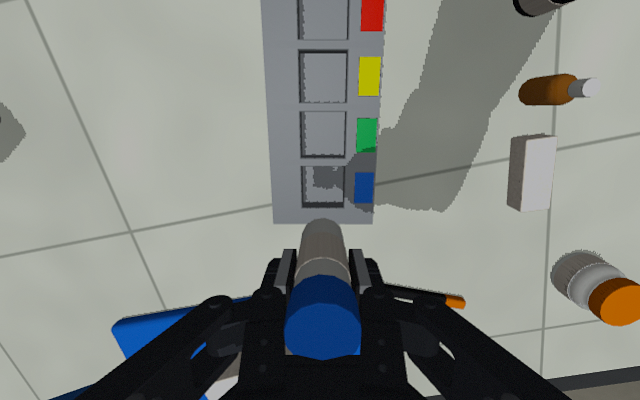

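Blue is held, cap at (323,315), and all the grey wells are empty. I'll carry it to the foam well by the bar, about (451,233).

Emit:
jog_arm(
  delta_pos=[
    [-1, 3, 0],
    [-1.6, 4.5, 0],
    [-1.6, 4.5, 0],
    [-1.6, 4.5, 0],
    [-1.6, 4.5, 0],
  ],
  turn=[
    [0, 0, 0],
    [0, 0, 0.02],
    [0, 0, 0.02],
    [0, 0, 0.02],
    [0, 0, 0.02],
  ],
)

```text
clock: 33.2
tcp_pos: [532.6, -15.6, 358.0]
tool_rot: [[-0.003, 0.118, 0.993], [0.001, 0.993, -0.118], [-1.0, 0.0, -0.003]]
ft_force: [0.4, 0.9, 1.1]
opening: 0.328
```

Emit:
jog_arm(
  delta_pos=[
    [-1.8, 5, 0],
    [-1.8, 5, 0],
    [-1.8, 5, 0],
    [-1.8, 5, 0],
    [-1.1, 5, 0],
  ],
  turn=[
    [0, 0, 0.014],
    [0, 0, 0],
    [0, 0, 0],
    [0, 0, 0],
    [0, 0, 0],
  ],
)

```text
clock: 33.83
tcp_pos: [449.2, 234.2, 358.2]
tool_rot: [[-0.003, 0.105, 0.995], [-0.001, 0.995, -0.105], [-1.0, -0.001, -0.003]]
ft_force: [1.1, 0.0, -0.2]
opening: 0.331
```

Emit:
jog_arm(
  delta_pos=[
    [0, 0, 0],
    [0, 0, -2],
    [0, 0, -2],
    [0, 0, 0],
    [0, 0, 0],
  ],
  turn=[
    [0, 0, 0],
    [0, 0, 0],
    [0, 0, 0],
    [0, 0, 0],
    [0, 0, 0],
  ],
)

```text
clock: 34.45
tcp_pos: [451.2, 232.4, 319.7]
tool_rot: [[-0.0, 0.106, 0.994], [-0.0, 0.994, -0.106], [-1.0, -0.0, -0.0]]
ft_force: [0.1, 0.5, 0.4]
opening: 0.33
```

Emit:
jog_arm(
  delta_pos=[
    [0, 0, -2],
    [0, 0, -3],
    [0, 0, -3],
    [0, 0, -1.5],
    [0, 0, 0],
  ],
  turn=[
    [0, 0, 0],
    [0, 0, 0],
    [0, 0, 0],
    [0, 0, 0],
    [0, 0, 0],
  ],
)

```text
clock: 35.08
tcp_pos: [450.8, 232.7, 224.3]
tool_rot: [[-0.001, 0.105, 0.994], [-0.001, 0.994, -0.105], [-1.0, -0.001, -0.001]]
ft_force: [-0.1, 0.3, -0.6]
opening: 0.333
```

Emit:
jog_arm(
  delta_pos=[
    [0, 0, -0.4],
    [0, 0, -0.3],
    [0, 0, -0.2],
    [0, 0, 0],
    [0, 0, 0],
  ],
  turn=[
    [0, 0, 0],
    [0, 0, 0],
    [0, 0, 0],
    [0, 0, 0],
    [0, 0, 0],
  ],
)

```text
clock: 35.7
tcp_pos: [451.3, 233.1, 216.2]
tool_rot: [[0.001, 0.105, 0.995], [0.0, 0.995, -0.105], [-1.0, 0.0, 0.001]]
ft_force: [0.0, -0.3, 3.8]
opening: 0.33
```

```bash
python3 - <<'E'
from h import *
s,im=wrist("pics/w16.png"); print(s["tcp_pos"],s["ft_force"],s["opening"])
E
```

```text
[451.27180802 233.10700361 216.24337771] [ 0.03529976 -0.32559891  3.79736268] 0.3304346980397157
```

View pics/w16.png

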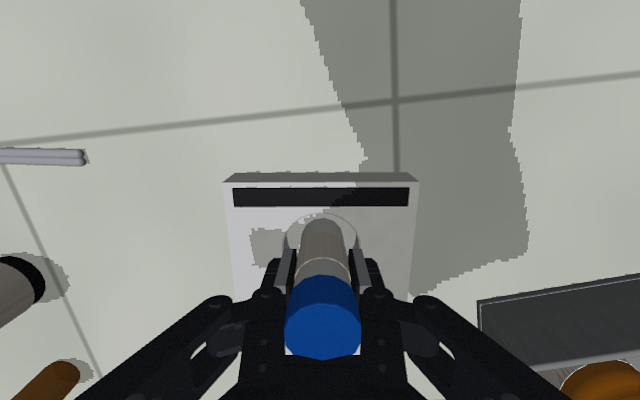

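Blue is in its well beside the bar, centred at (322,240), with contact. Release, rise, and move clear for a final look.

Emit:
jog_arm(
  delta_pos=[
    [0, 0, 0],
    [0, 0, 0],
    [0, 0, 0],
    [0, 0, 0],
    [0, 0, 0],
  ],
  turn=[
    [0, 0, 0],
    [0, 0, 0],
    [0, 0, 0],
    [0, 0, 0],
    [0, 0, 0],
  ],
  fingers=1,
)

```text
clock: 36.38
tcp_pos: [450.9, 233.0, 215.6]
tool_rot: [[-0.0, 0.105, 0.995], [-0.0, 0.995, -0.105], [-1.0, -0.0, -0.0]]
ft_force: [-0.0, -0.1, 0.4]
opening: 0.996
```

Emit:
jog_arm(
  delta_pos=[
    [0, 0, 2],
    [0, 0, 3],
    [0, 0, 3],
    [0, 0, 4],
    [0, 0, 5],
  ],
  turn=[
    [0, 0, 0],
    [0, 0, 0],
    [0, 0, 0],
    [0, 0, 0],
    [0, 0, 0],
  ],
)

```text
clock: 37.0
tcp_pos: [450.3, 232.7, 386.0]
tool_rot: [[-0.002, 0.105, 0.995], [-0.001, 0.995, -0.105], [-1.0, -0.001, -0.002]]
ft_force: [0.8, 0.7, -0.1]
opening: 0.999
```

Emit:
jog_arm(
  delta_pos=[
    [0, -5, 2],
    [0, -5, 0],
    [0, -5, 0],
    [0, -5, 0],
    [0, -3, 0],
  ],
  turn=[
    [0, 0, 0],
    [0, 0, 0],
    [0, 0, 0],
    [0, 0, 0],
    [0, 0, 0],
  ],
)

```text
clock: 37.62
tcp_pos: [450.6, 1.1, 405.8]
tool_rot: [[0.0, 0.106, 0.994], [-0.0, 0.994, -0.106], [-1.0, -0.0, 0.0]]
ft_force: [-0.7, 0.1, -0.5]
opening: 0.998
```

Emit:
jog_arm(
  delta_pos=[
    [0, -5, 0],
    [0, -5, 0],
    [0, -5, 0],
    [0, 0, 0],
    [0, 0, 0],
  ],
  turn=[
    [0, 0, 0],
    [0, 0, 0],
    [0, 0, 0],
    [0, 0, 0],
    [0, 0, 0],
  ],
)

```text
clock: 38.25
tcp_pos: [450.7, -146.8, 405.5]
tool_rot: [[-0.001, 0.105, 0.994], [0.001, 0.994, -0.105], [-1.0, 0.001, -0.001]]
ft_force: [-0.4, 0.2, 0.1]
opening: 1.002
```

```bash
python3 - <<'E'
from h import *
np.set_printoptions(precision=1,suppress=True)
im=ctrl.get_image("top"); sc=ctrl.get_image("scene"); print(ctrl.sense()["clock"])
a=cv2.resize(im["pixels"][140:285,165:265,::-1],None,fx=3.8,fy=3.8,interpolation=cv2.INTER_CUBIC)
b=cv2.resize(sc["pixels"][120:285,370:490,::-1],(400,551),interpolation=cv2.INTER_CUBIC)
cv2.imwrite("pics/fin.png",cv2.convertScaleAbs(cv2.hconcat([a,b]),alpha=1.3))
g=im["pixels"].astype(int)[:,160:270]; r,gg,b=g[...,0],g[...,1],g[...,2]
M={"red":(r>2.2*gg+20)&(r>2.2*b+20),"yellow":(r>2.5*b+20)&(gg>2.5*b+20),"green":(gg>1.6*r+15)&(gg>1.4*b),"blue":(b>1.7*r+15)&(b>1.4*gg)}
for k,m in M.items():
    n,l,st,c=cv2.connectedComponentsWithStats(m.astype(np.uint8))
    for i in range(1,n):
        if st[i,4]>60: print(k,st[i],ray(im,[c[i]+[160,0]],92)[0])
E
```

```text
38.35
red [ 38 157  17  16 201] [612.7 214.5  92. ]
yellow [ 34 184  17  16 192] [560.4 220.8  92. ]
green [ 29 213  18  15 209] [505.2 226.2  92. ]
blue [ 25 241  19  16 234] [451.3 231.6  92. ]
```

View pics/fin.png

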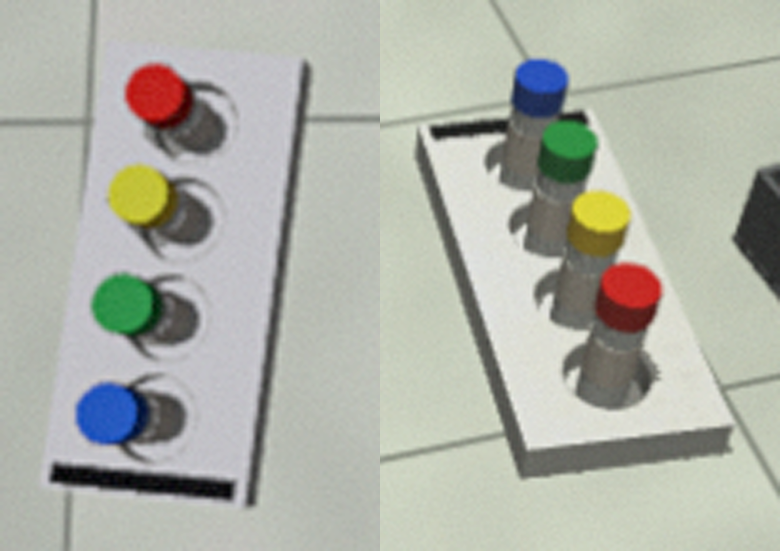

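The final picture shows all four upright in the foam rack. From the bar (140,480) outward they run blue, green, yellow, red, and each cap is within about 2 mm of its well centre. Handing in.

```bash
python3 -c "
from station import ctrl
print(ctrl.hand_in())"
```

```text
the job is handed in; nothing more can be done
None
```

All four containers are now in the foam rack in reverse order. Red, which stood nearest the grey rack's bar, is in the foam well farthest from that rack's bar. Yellow and green follow, and blue is in the well next to the bar.

**Last checks:**
- **Position:** in the final top picture every cap lies within about 2 mm of its well centre as measured from the same camera.
- **Upright and seated:** the top and scene pictures show all four standing upright. When each one was set down I felt light floor contact of about 4–8 N at the expected height, then released it.
- **Arm:** the gripper is open and clear of everything. The clock read about 38 s, and the forces read after each move never passed about 8 N.

**One disagreement:** the wrist and top cameras differed by 3–4 mm sideways on the foam wells. I aimed midway between them, well inside the roughly 9 mm of clearance. No check failed, and the hand-in gave no verdict.

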